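# Clamp a cassette block for trimming

### The arm

A 6-joint arm with a two-finger parallel gripper is mounted at the origin on a cart in front of the work surface, level with it; the furniture and walls round the work are solid. World frame = base frame: x ahead of the robot, y to its left, z up, the work surface at z = 0. Lengths are in m, angles in rad, forces in N, time in s.
With the tool pointing down it reaches from about 0.3 to 0.75 m from the base axis. Payload 8.5 kg.
Tool frame: the origin (TCP) lies midway between the tips of the shut fingers; the grasp point (between the pads) lies ctrl.pinch_z behind it (ctrl.pinch_z is the distance from the TCP to the grasp point, in m); z points along the fingers, y is the direction in which the jaws open and shut (so a half turn about z gives the same grasp; the last joint's range is limited). The gripper opens to 85 mm and grips with 20 to 120 N. Pads are 22 mm wide; open, the fingers measure 114 mm over their backs; the gripper's body (76 mm by 85 mm) begins 54 mm behind the grasp point. The pads swing forward as they close: fully open they stand 13 mm farther back than shut.
Start: joints at [1.045, 0.381, 1.297, -0, 1.464, -0.215], TCP at [0.168, 0.524, 0.231] pointing down, gripper open.
Joint ranges: [-3.11, 3.11], [-0.89, 2.33], [0.22, 2.48], [-1.42, 4.56], [0.17, 2.85], [-2.88, 2.88]. Speed limits (rad/s): [2.39, 2.39, 3.14, 3.14, 3.14, 3.14].

### API

Orientations are given as a rotation vector (axis times angle).
In Python, from workcell import telemetry, optics, workorder, ctrl gives the robot as it stands.
- The arm moves only by the tool arm_command, never from a script. Its argument "motion" is a list of rows, each a list of 7 numbers: the opening, from 0 (shut) to 1 (fully open), then the shift along the tool's x, y, z in cm, then the turn, a rotation vector about the tool's x, y, z in degrees. A call has 1 to 5 rows; each row shifts and turns the commanded pose from where the row before left it, along the tool's axes as they then stand; what a row does not reach is not made up. A row lasts 1/8 s, in which the tool goes at most 62.5 mm and 10.7 degrees, less where a joint would pass 70% of its speed; a pose out of reach is approached as far as the arm can. A call is refused whole if a number of a shift passes 6.25 or a number of a turn 10.7, either way. A call with a gripper value outside its range is refused whole. The fingers move at their own pace and stop on an object; the grip force is fixed at half the most. Time passes only in rows, so rows that do not move let the fingers close. It gives the time, the measured TCP pose, the force and the opening at its end, in the units of the state.
- telemetry.sense(): the state, without advancing time (a new reading comes with each control period).
- optics.camera(name): name is "scene" or "top"; returns a dict with "frame" (480x640x3 uint8, blue, green, red), "fov_y" (degrees; the focal length in pixels is half the picture's height over the tangent of half this angle, whatever the lens; pixels are square), "cx", "cy" (the principal point, pixels), "D" ([k1, k2, p1, p2, k3] as OpenCV has them; the pictures are not rectified), "rvec" (rotation vector, rad) and "tvec" (3), from world to camera coordinates, as OpenCV has them. Camera axes: x right, y down, z forward; pixel columns grow to the right and rows downward; lengths in m; the calibration is good to about 2 mm. A picture is of the moment at which its call begins. There is no depth.
- workorder.hand_in(): hands the job in, once; it reports no verdict.
The state is a dict: "time_s": time; "joint_positions": joint angles; "qd": joint speeds; "joint_torque": joint torques, N m; "tool_pos": TCP position; "eef_rot": TCP orientation; "wrist_force": force on the tool from outside, world axes, zero at the start; "wrist_torque": the same for the moment, N m; "finger_gap": finger opening in m.
Only numpy, scipy, OpenCV 4.12 (cv2) and the standard library are available. Lean on these libraries where they do the work, as an engineer would, in place of code of your own. Each camera call takes 0.05 s, during which the arm holds its last target. There are 200 camera calls.

### The job

Get the pink tissue block ready for trimming in the cassette clamp, by pushing only: swing the red-knobbed lever back fully open, push the pink cassette along the bed into the jaws until it is fully home against the end stop, then swing the lever round again to its other stop so that the jaw grips it. Nothing is picked up, the cassette stays flat on the bed, and the other things on the bench are left alone; finish clear of everything.

Things in the scene. Friction and masses are not known exactly. Their poses are not given: they have to be found in the camera images.
- clamp: Cassette clamp, fixed low fixture. Origin on the bench surface under the middle of the channel; x: the way the cassette slides in (away from the robot, give or take yaw), y left, z up. Grey base plate x -88..52, y -76..48 mm, top at z 12 mm; aluminium bed x -79..39, y -60..32 mm, flat top at z 28 mm. On the bed only the lever parts and the wax stand more than 8 mm above it.
- end_stop (a point): Middle of the face of the steel end stop, at bed height (clamp x = 22, y = 0, z = 28 mm). The stop is 8 mm tall and 10 mm thick. A fixed steel fence, 7 mm tall, runs along the left of the channel with its inner face at clamp y = +15.4 mm, from x = -10 to 24 mm; flared lead-ins reach out to x = -20 mm and in front of them the bed is bare.
- clamp_jaw: Brass moving jaw on the right of the channel, 26 mm long, 7 mm tall, driven only by the cam under the lever. Origin at the middle of its gripping face, at bed height; axes as the clamp's. Lever open: face at clamp y = -15.4 mm (channel 30.7 mm wide). Lever closed on an empty channel: about 27.4 mm wide, too narrow for the 28 mm cassette.
- clamp_lever (a joint): Lever angle about its upright axis, rad. 0: fully open, arm pointing 115 degrees clockwise (from above) from clamp x, so right and a little back. Grows anticlockwise to the closed stop at 1.80, arm 12 degrees clockwise from clamp x. Starts near the closed stop, clamp empty. Stays where left; 3 to 6 N at 60 mm moves it. The jaw meets a seated cassette at about 1.45.
- lever_axis (a point): Point on the lever's upright axis at the height of its arm's centre line, 53 mm above the bench; clamp x = 5, y = -38 mm. The hub round it is 22 mm in diameter, top 51 mm above the bench; two stop pins stand 18 mm from the axis, tops 49 mm above the bench.
- lever_push (a point): Point on the centre line of the lever's round steel arm (9 mm diameter), 60 mm out from the axis and 53 mm above the bench. The arm is level from 38 to 86 mm out; the red ball knob, 24 mm in diameter, is centred 92 mm out.
- pink_block: The block to clamp: pink cassette 28 x 41 x 6 mm carrying white wax 24 x 29 mm, top 14 mm above the underside. 12 g. Origin at the centre of its underside; y along the 41 mm side, pointing along clamp x; the last 10 mm at its near (-y) end are bare. It starts flat on the bed in front of the channel. Home against the stop its origin is at clamp x = 1.5 mm, its near end still out of the fences.
- blue_block: Bystander: blue cassette with wax, 28 x 41 x 14 mm, left of the clamp; origin under its centre.
- orange_block: Bystander: orange cassette with wax, 28 x 41 x 14 mm, left of the clamp; origin under its centre.
- scalpel: Bystander: scalpel, 157 mm long, 4 mm tall, lying to the right; origin under its middle, long along its y.
- brush: Bystander: section brush with a wooden handle, 171 mm long, 7 mm tall, lying to the right; origin under its middle, long along its y.
- forceps: Bystander: steel forceps, 121 mm long, 9 mm tall, lying to the left; origin under their middle.
- cover_box: Bystander: small white and purple box, 60 x 60 x 22 mm, at the right; origin under its centre.
Not all that is in view belongs to the job. What is shaped like the pink_block but purple or turquoise is not meant.

How it is judged:
On the way, in this order (a step that is already met when the one before it is completed fails the run):
1. the lever is swung fully open (value of joint clamp_lever below 0.35 rad), for 0.1 s.
2. the pink block is home against the end stop with the clamp still open (x of pink_block in the frame of clamp above -0.0005 m and z of pink_block in the frame of clamp below 0.032 m and angle between the y axis of pink_block and the x axis of clamp, either way round below 0.08 rad and value of joint clamp_lever below 0.8 rad), for 0.2 s.
3. the lever is swung round to its closed stop (value of joint clamp_lever above 1.65 rad), for 0.1 s.
At the end, for the whole second after the job is handed in: The lever is closed (beyond 1.65 rad; its stop is at 1.80), the pink cassette lies flat on the bed within 2 mm of fully home against the end stop and within 0.08 rad of square, and the jaw presses on it with more than 2 N (x of pink_block in the frame of clamp above -0.0005 m and z of pink_block in the frame of clamp below 0.032 m and angle between the y axis of pink_block and the x axis of clamp, either way round below 0.08 rad and value of joint clamp_lever above 1.65 rad and contact force between clamp_jaw and pink_block above 2 N and linear speed of pink_block below 0.01 m/s); the robot touches nothing.
It fails at once if the pink block is lifted off the bed (8 mm or more) or tipped (z of pink_block in the frame of clamp above 0.036 m or angle between pink_block's own z axis and vertical above 0.35 rad).
It fails at once if another thing on the bench is shifted or lifted by more than 10 mm (distance of any of blue_block, orange_block, scalpel, brush, forceps, cover_box from where it was at the start of the episode above 0.01 m).
It also fails if it takes over 64 s, if anything falls off the work surface, if the arm or the gripper's body presses on something with over 40 N, if the wrist force passes 120 N, or if a joint passes its speed limit or range.

## Working session

There is one attempt and no reset: what is moved stays moved. The work goes in short steps, Python scripts to look and compute and a tool call to move; the robot and the scene stay as the last step left them, time stands still between calls to the robot, and variables do not carry over. Pictures are saved under pics/ and viewed, about 8 in all and at most 12, crops included, and the job is handed in when it is done.

Besides the shell and the picture viewer there is one more tool, called after "Request:" by a JSON object that holds its "name" and its "arguments". arm_command: Moves the arm, as the interface text tells. Its arguments: {"type":"object","properties":{"motion":{"type":"array"}},"required":["motion"]}

```bash
mkdir -p pics; ls; cat > h.py <<'E'
import numpy as np, cv2
from workcell import telemetry, optics, workorder, ctrl
def cam(n): 
    c=optics.camera(n); h,w=c["frame"].shape[:2]
    f=h/2/np.tan(np.radians(c["fov_y"])/2)
    c["K"]=np.array([[f,0,c["cx"]],[0,f,c["cy"]],[0,0,1.]]); c["R"]=cv2.Rodrigues(np.array(c["rvec"],float))[0]
    c["D"]=np.array(c["D"],float); c["t"]=np.array(c["tvec"],float).ravel(); return c
def ray(c,uv,z):
    p=cv2.undistortPoints(np.array(uv,float).reshape(-1,1,2),c["K"],c["D"]).reshape(-1,2)
    d=np.c_[p,np.ones(len(p))]@c["R"]; o=-c["R"].T@c["t"]
    return o+d*((z-o[2])/d[:,2])[:,None]
def proj(c,P): return cv2.projectPoints(np.array(P,float).reshape(-1,3),np.array(c["rvec"],float),c["t"],c["K"],c["D"])[0].reshape(-1,2)
E
python3 - <<'E'
from h import *
for n in("scene","top"):
    c=cam(n); cv2.imwrite(f"pics/{n}0.png",c["frame"]); print(n,-c["R"].T@c["t"],c["fov_y"])
s=telemetry.sense(); print(s); print(ctrl.pinch_z)
E
```

```text
pics
scene [ 0.00201502 -0.4317196   0.72935018] 52.17661810810603
top [ 0.38247992 -0.13812686  1.52198746] 44.7586828178133
{'time_s': 0.1, 'joint_positions': array([ 1.04471808e+00,  3.81150526e-01,  1.29815029e+00,  2.25808391e-05,
        1.46360903e+00, -2.15331899e-01]), 'qd': array([-0.00250107, -0.00167173, -0.0028756 ,  0.00166273, -0.00133264,
        0.00030308]), 'joint_torque': array([ 4.06087012e-03, -4.49217868e+01, -2.31654793e+01, -1.46962770e-04,
        3.71595917e-03, -3.34714707e-05]), 'tool_pos': array([0.1680548 , 0.52342714, 0.23077346]), 'eef_rot': array([-4.86084263e-01, -3.10325529e+00,  1.91541184e-03]), 'wrist_force': array([-0.23738804, -0.35662139,  0.45785192]), 'wrist_torque': array([ 0.03676336, -0.00846754,  0.050072  ]), 'finger_gap': 0.08539369568761285}
0.0187
```

View pics/top0.png

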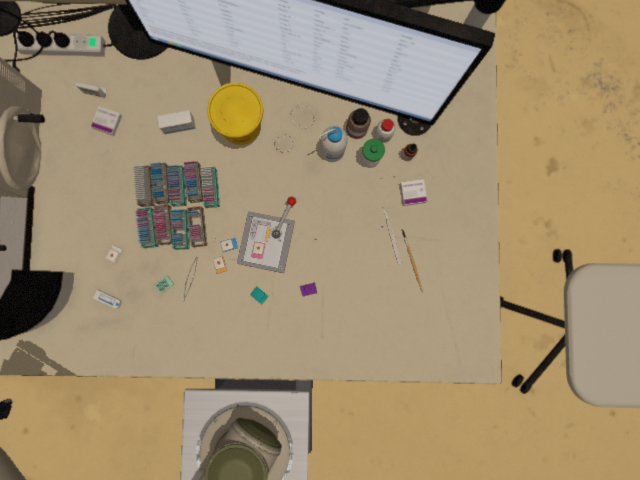

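View pics/scene0.png

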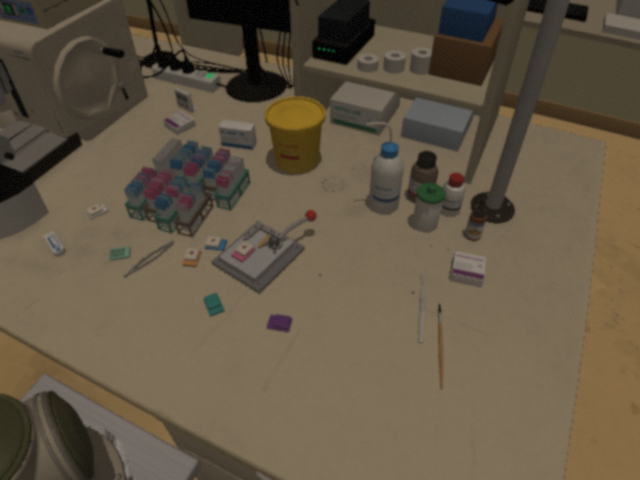

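The top view shows the clamp plate around (266,242), the red knob at (291,201) and the pink cassette at (258,250). In the scene view they are at about (258,255), (311,215) and (243,251).

```bash
python3 - <<'E'
from h import *
a=cv2.imread("pics/top0.png")[190:285,225:310]; b=cv2.imread("pics/scene0.png")[200:300,205:325]
A=cv2.resize(a,None,fx=5.5,fy=5.5,interpolation=cv2.INTER_CUBIC)[:,:,:]; B=cv2.resize(b,None,fx=3,fy=3,interpolation=cv2.INTER_CUBIC)
im=np.zeros((600,800,3),np.uint8); im[:A.shape[0],:A.shape[1]]=A; 
w=800-A.shape[1]; B=B[:, :w]; im[:B.shape[0],A.shape[1]:A.shape[1]+B.shape[1]]=np.clip(B*1.5,0,255); cv2.imwrite("pics/c1.png",im)
for n in("top","scene"):
    c=cam(n); f=c["frame"]; hsv=cv2.cvtColor(f,cv2.COLOR_BGR2HSV)
    x0,y0,x1,y1=(225,190,310,285) if n=="top" else (205,200,325,300)
    H,S,V=[hsv[y0:y1,x0:x1,i].astype(int) for i in range(3)]
    red=((H<8)|(H>174))&(S>170); pink=((H>160)|(H<8))&(S>40)&~red
    for nm,m in(("red",red),("pink",pink)):
        k,l,st,ce=cv2.connectedComponentsWithStats(m.astype(np.uint8))
        for i in range(1,k):
            if st[i,4]>8: print(n,nm,st[i],ce[i]+[x0,y0], [ray(c,ce[i]+[x0,y0],z)[0].round(4) for z in(.034,.042,.053)])
E
```

```text
top red [63  7  8  8 51] [291.33333333 200.64705882] [array([ 0.6368, -0.102 ,  0.034 ]), array([ 0.6354, -0.1022,  0.042 ]), array([ 0.6335, -0.1024,  0.053 ])]
top pink [26 53 14 16 71] [257.88732394 253.84507042] [array([ 0.4975, -0.019 ,  0.034 ]), array([ 0.4969, -0.0196,  0.042 ]), array([ 0.496 , -0.0205,  0.053 ])]
scene red [102  11   8   8  44] [310.61363636 214.34090909] [array([ 0.6514, -0.0971,  0.034 ]), array([ 0.6439, -0.101 ,  0.042 ]), array([ 0.6336, -0.1063,  0.053 ])]
scene pink [101  10  10  11  41] [310.24390244 215.53658537] [array([ 0.6478, -0.098 ,  0.034 ]), array([ 0.6404, -0.1018,  0.042 ]), array([ 0.6302, -0.1071,  0.053 ])]
scene pink [ 26  47  25  16 166] [242.13855422 254.93373494] [array([ 0.4955, -0.0282,  0.034 ]), array([ 0.4899, -0.0329,  0.042 ]), array([ 0.4821, -0.0393,  0.053 ])]
```

View pics/c1.png

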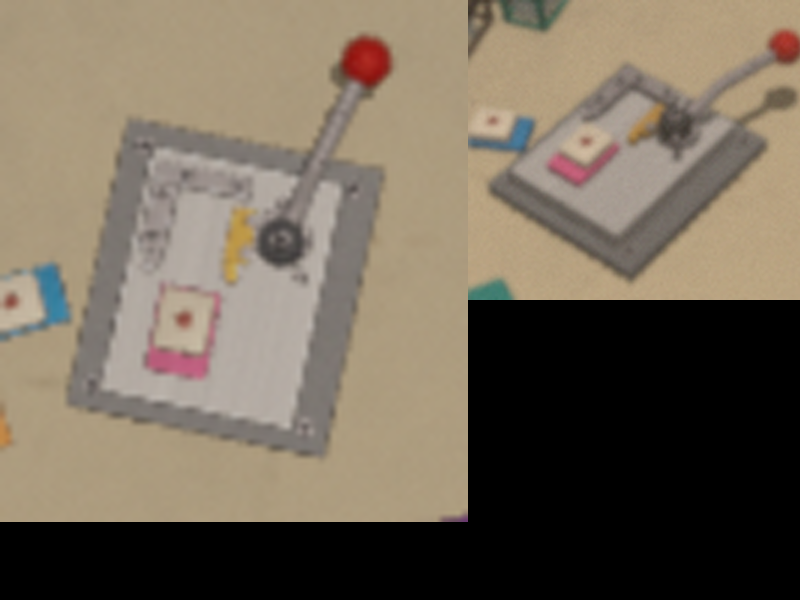

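The zoom shows plate corners at crop (130,120), (384,170), (322,457) and (67,404). The hub is at (282,241), the knob at (366,62), the brass jaw at x≈238, and the cassette spans (145..220, 283..377), yawed a few degrees relative to the clamp.

```bash
cat >> h.py <<'E'
def fit(M,W): # planar rigid: model->world
    M=np.array(M,float);W=np.array(W,float);mc,wc=M.mean(0),W.mean(0);A=M-mc;B=W-wc
    th=np.arctan2((A[:,0]*B[:,1]-A[:,1]*B[:,0]).sum(),(A*B).sum()); R=np.array([[np.cos(th),-np.sin(th)],[np.sin(th),np.cos(th)]])
    t=wc-R@mc; return th,R,t,(M@R.T+t-W)
E
python3 - <<'E'
from h import *
T=cam("top");S=cam("scene")
ut=lambda L:(np.array(L,float)+.5)/5.5-.5+[225,190]
us=lambda L:(np.array(L,float)-[468,0]+.5)/3-.5+[205,200]
M=np.array([[52,48],[52,-76],[-88,-76],[-88,48]])/1e3
Mb=np.array([[39,32],[39,-60],[-79,-60],[-79,32]])/1e3
for nm,m,c,uv,z in(("plateT",M,T,ut([[130,120],[384,170],[322,457],[67,404]]),.012),("plateS",M,S,us([[628,65],[767,143],[630,280],[490,187]]),.012),("bedT",Mb,T,ut([[157,150],[342,183],[300,437],[100,388]]),.028)):
    th,R,t,r=fit(m,ray(c,uv,z)[:,:2]); print(nm,th.round(4),t.round(4),(r*1e3).round(1).tolist())
    k=[ray(T,[291.33,200.65],.058)[0],ray(T,ut([[282,241]]),.051)[0],ray(S,[310.6,214.5],.055)[0]]
    print(" knob,hub,knobS in clamp",[(R.T@(p[:2]-t)*1e3).round(1) for p in k])
    P=ray(T,ut([[163,283],[220,290],[207,377],[145,364]]),.034)[:,:2]
    print(" pink",((P-t)@R*1e3).round(1).tolist(),((P.mean(0)-t)@R*1e3).round(1))
    thp,Rp,tp,rp=fit(np.array([[20.5,14],[20.5,-14],[-20.5,-14],[-20.5,14]])/1e3,P); print(" pink yaw rel",thp-th,tp)
    # wax centre both views
E
```

```text
plateT -0.1876 [ 0.5513 -0.0262] [[1.2, 0.4], [0.1, -0.1], [-0.7, -0.7], [-0.5, 0.4]]
 knob,hub,knobS in clamp [array([ 94.2, -59.8]), array([  4.9, -38.2]), array([ 93.8, -64.8])]
 pink [[-23.9, 13.2], [-21.7, -13.5], [-62.7, -16.1], [-62.7, 13.4]] [-42.8  -0.7]
 pink yaw rel 0.03304758483849382 [ 0.50914031 -0.01898187]
plateS -0.1901 [ 0.5458 -0.034 ] [[-0.2, -0.8], [1.1, -1.3], [0.9, 0.4], [-1.7, 1.6]]
 knob,hub,knobS in clamp [array([ 98.3, -50.9]), array([  9. , -29.6]), array([ 97.9, -55.9])]
 pink [[-20.0, 21.8], [-17.8, -4.9], [-58.7, -7.6], [-58.7, 21.9]] [-38.8   7.8]
 pink yaw rel 0.03553975608598173 [ 0.50914031 -0.01898187]
bedT -0.1814 [ 0.5507 -0.0271] [[1.2, 1.1], [-1.2, -2.0], [2.4, 2.1], [-2.3, -1.2]]
 knob,hub,knobS in clamp [array([ 94.2, -59.4]), array([  5.1, -37.3]), array([ 93.8, -64.4])]
 pink [[-23.4, 14.3], [-21.4, -12.4], [-62.4, -14.8], [-62.2, 14.7]] [-42.4   0.5]
 pink yaw rel 0.026830151566382993 [ 0.50914031 -0.01898187]
```

```bash
cat >> h.py <<'E'
TC=np.array([.551,-.0265]);YC=-.186
RC=np.array([[np.cos(YC),-np.sin(YC)],[np.sin(YC),np.cos(YC)]])
def w(x,y): return RC@[x/1e3,y/1e3]+TC
def here(p=1):
    s=telemetry.sense(); R=cv2.Rodrigues(s["eef_rot"])[0]; pos=s["tool_pos"]
    az=np.degrees(np.arctan2(R[1,0],R[0,0])); c=RC.T@(pos[:2]-TC)*1e3
    if p: print("t",s["time_s"],"clamp",c.round(1),"z",(pos[2]*1e3).round(1),"xaz-des",round(az-(np.degrees(YC)+90),2),"tilt",np.degrees(np.arccos(-R[2,2])).round(2),"F",s["wrist_force"].round(1),"gap",round(s["finger_gap"],4),"j",s["joint_positions"].round(2))
    return s,R,pos
def plan(wps,nturn=0,first=0): # waypoints (x,y clamp mm, z mm), prints tool cm per leg
    s,R,p=here()
    for q in wps:
        g=np.r_[w(q[0],q[1]),q[2]/1e3]; print(q,"tool cm",(R.T@(g-p)*100).round(2)); p=g
E
python3 - <<'E'
from h import *
s,R,p=here()
g=np.r_[w(70,-25),.18]
n=13
tot=82.7; a=tot/8
for i in range(n):
    d=(g-p)/(n-i); d*=min(1,.06/np.linalg.norm(d)); t=a if i<8 else 0
    print(i,(R.T@d*100).round(2),round(t,2)); p=p+d; R=R@cv2.Rodrigues(np.radians([0,0,t]))[0]
print(p,g,R)
E
```

```text
t 0.3 clamp [-478.   469.8] z 231.1 xaz-des 82.85 tilt 0.03 F [0.8 0.4 0.3] gap 0.0853 j [ 1.04  0.38  1.3   0.    1.46 -0.22]
0 [-4.66 -3.25  0.39] 10.34
1 [-5.16 -2.36  0.39] 10.34
2 [-5.5  -1.4   0.39] 10.34
3 [-5.67 -0.39  0.39] 10.34
4 [-5.64  0.64  0.39] 10.34
5 [-5.44  1.64  0.39] 10.34
6 [-5.06  2.59  0.39] 10.34
7 [-4.51  3.45  0.39] 10.34
8 [-3.82  4.21  0.39] 0
9 [-3.82  4.21  0.39] 0
10 [-3.82  4.21  0.39] 0
11 [-3.82  4.21  0.39] 0
12 [-3.82  4.21  0.39] 0
[ 0.61516939 -0.06401385  0.18      ] [ 0.61516939 -0.06401385  0.18      ] [[ 1.82345249e-01  9.83234533e-01 -2.52184983e-04]
 [ 9.83234468e-01 -1.82345339e-01 -3.98440614e-04]
 [-4.37745327e-04 -1.75303214e-04 -9.99999889e-01]]
```

Request:
{"name": "arm_command", "arguments": {"motion": [[0,-4.66,-3.25,0.39,0,0,10.3],[0,-5.16,-2.36,0.39,0,0,10.3],[0,-5.5,-1.4,0.39,0,0,10.3],[0,-5.67,-0.39,0.39,0,0,10.3],[0,-5.64,0.64,0.39,0,0,10.3]]}}

```text
time_s: 0.92
tool_pos: [0.3413, 0.2964, 0.2119]
eef_rot: [1.794, 2.579, 0.001]
wrist_force: [0.9, 0.7, -0.6]
finger_gap: 0.0
```

Request:
{"name": "arm_command", "arguments": {"motion": [[0,-5.44,1.64,0.39,0,0,10.3],[0,-5.06,2.59,0.39,0,0,10.3],[0,-4.5,3.45,0.39,0,0,10.3],[0,-3.8,4.2,0.39,0,0,0],[0,-3.8,4.2,0.39,0,0,0]]}}

```text
time_s: 1.55
tool_pos: [0.5143, 0.0714, 0.1923]
eef_rot: [2.41, 2.015, 0.0]
wrist_force: [1.1, 1.6, 0.1]
finger_gap: -0.0004
```

Request:
{"name": "arm_command", "arguments": {"motion": [[0,-3.8,4.2,0.39,0,0,0],[0,-3.8,4.2,0.39,0,0,0],[0,-3.8,4.2,0.39,0,0,0],[0,0,0,0,0,0,0],[0,0,0,0,0,0,0]]}}

```text
time_s: 2.17
tool_pos: [0.6168, -0.061, 0.1804]
eef_rot: [-2.41, -2.014, 0.0]
wrist_force: [-0.0, -0.8, 0.5]
finger_gap: -0.0001
```

```bash
python3 - <<'E'
from h import *
plan([(70,-22,180),(70,-22,45)])
E
```

```text
t 2.175 clamp [ 71.1 -21.7] z 180.4 xaz-des 0.45 tilt 0.05 F [-0.  -0.8  0.5] gap -0.0001 j [-0.29  0.54  1.17  0.    1.43 -0.11]
(70, -22, 180) tool cm [-0.03 -0.11  0.04]
(70, -22, 45) tool cm [-0.00e+00  1.00e-02  1.35e+01]
```

```bash
python3 - <<'E'
from h import *
L=[]
for th in (8,20,32,44,56,68,80,90,98,106,112):
    a=np.radians(th); d=np.array([np.cos(a),-np.sin(a)]); n=np.array([np.sin(a),np.cos(a)])
    L.append(np.array([5,-38])+58*d+n*(14.5*abs(n[0])+11*abs(n[1])+4.5))
s,R,p=here(); c0=RC.T@(p[:2]-TC)*1e3
print(c0)
for q in L: print(q.round(1),"tool xy cm",((q-c0)[::-1]/10).round(2)); c0=q
E
```

```text
t 2.175 clamp [ 71.1 -21.7] z 180.4 xaz-des 0.45 tilt 0.05 F [-0.  -0.8  0.5] gap -0.0001 j [-0.29  0.54  1.17  0.    1.43 -0.11]
[ 71.05880786 -21.73853943]
[ 64.9 -28.8] tool xy cm [-0.71 -0.62]
[ 66.3 -39.2] tool xy cm [-1.04  0.14]
[ 65.6 -50.5] tool xy cm [-1.13 -0.07]
[ 62.3 -62.1] tool xy cm [-1.16 -0.32]
[ 56.2 -73.4] tool xy cm [-1.13 -0.61]
[ 47.2 -83.5] tool xy cm [-1.01 -0.9 ]
[ 35.4 -91.5] tool xy cm [-0.8  -1.17]
[ 24. -96.] tool xy cm [-0.45 -1.14]
[ 17.1 -98.3] tool xy cm [-0.23 -0.69]
[  9.7 -99.7] tool xy cm [-0.14 -0.75]
[   3.7 -100. ] tool xy cm [-0.04 -0.59]
```

Request:
{"name": "arm_command", "arguments": {"motion": [[0,0,-0.5,4.5,0,0,0],[0,0,-0.25,4.5,0,0,0],[0,0,0,4.5,0,0,0],[0,0,0,0,0,0,0]]}}

```text
time_s: 2.68
tool_pos: [0.6078, -0.0584, 0.0437]
eef_rot: [-2.405, -2.013, 0.005]
wrist_force: [-0.3, -0.0, -0.3]
finger_gap: -0.0002
```

Request:
{"name": "arm_command", "arguments": {"motion": [[0,-0.7,0.15,0,0,0,0],[0,-1.0,0.1,0,0,0,0],[0,-0.6,0,0,0,0,0],[0,-0.6,-0.1,0,0,0,0],[0,-0.6,-0.15,0,0,0,0]]}}

```text
time_s: 3.3
tool_pos: [0.6036, -0.0947, 0.046]
eef_rot: [2.41, 2.015, 0.001]
wrist_force: [1.0, 4.3, 2.2]
finger_gap: 0.0004
```

Request:
{"name": "arm_command", "arguments": {"motion": [[0,-0.6,-0.2,0,0,0,0],[0,-0.6,-0.3,0,0,0,0],[0,-0.6,-0.35,0,0,0,0],[0,-0.5,-0.4,0,0,0,0],[0,-0.5,-0.5,0,0,0,0]]}}

```text
time_s: 3.92
tool_pos: [0.5815, -0.1193, 0.0457]
eef_rot: [2.41, 2.014, 0.001]
wrist_force: [3.2, 3.4, 1.4]
finger_gap: 0.0
```

```bash
python3 - <<'E'
from h import *
here()
c=cam("top"); f=c["frame"][185:290,220:320]; cv2.imwrite("pics/t1.png",cv2.resize(f,None,fx=5,fy=5,interpolation=cv2.INTER_CUBIC))
E
```

```text
t 3.925 clamp [ 47.2 -85.6] z 45.7 xaz-des 0.44 tilt 0.06 F [3.2 3.4 1.4] gap 0.0 j [-0.4   0.64  1.42  0.    1.08 -0.22]
```

View pics/t1.png

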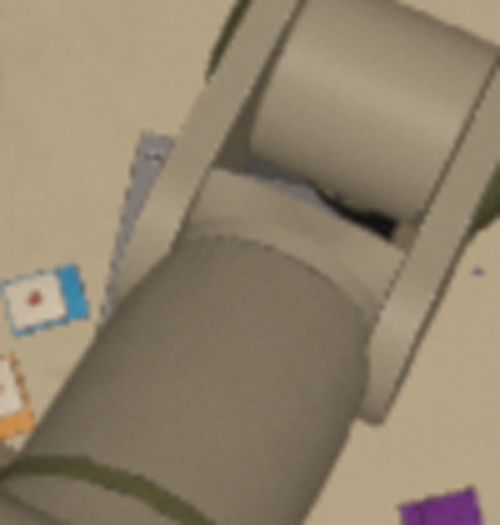

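The arm hides the clamp in this view, but the steady 4–5 N shows the lever is following. I'll continue the arc.

Request:
{"name": "arm_command", "arguments": {"motion": [[0,-0.3,-0.6,0,0,0,0],[0,-0.3,-0.6,0,0,0,0],[0,-0.2,-0.6,0,0,0,0],[0,-0.2,-0.6,0,0,0,0],[0,-0.2,-0.6,0,0,0,0]]}}

```text
time_s: 4.6
tool_pos: [0.5496, -0.1256, 0.0457]
eef_rot: [2.41, 2.014, 0.001]
wrist_force: [5.6, 1.4, 1.3]
finger_gap: -0.0002
```

Request:
{"name": "arm_command", "arguments": {"motion": [[0,-0.1,-0.4,0,0,0,0],[0,-0.1,-0.4,0,0,0,0],[0,-0.1,-0.4,0,0,0,0],[0,0,-0.2,0,0,0,0],[0,0,0,0,0,0,0]]}}

```text
time_s: 5.22
tool_pos: [0.5352, -0.1261, 0.0456]
eef_rot: [-2.41, -2.015, 0.001]
wrist_force: [3.0, -0.1, 1.1]
finger_gap: -0.0001
```

```bash
python3 - <<'E'
from h import *
here()
c=cam("scene"); f=c["frame"][170:310,190:350]; cv2.imwrite("pics/s1.png",cv2.resize(f,None,fx=4,fy=4,interpolation=cv2.INTER_CUBIC))
E
```

```text
t 5.225 clamp [   2.9 -100.8] z 45.6 xaz-des 0.45 tilt 0.03 F [ 3.  -0.1  1.1] gap -0.0001 j [-0.45  0.58  1.55 -0.    1.01 -0.27]
```

View pics/s1.png

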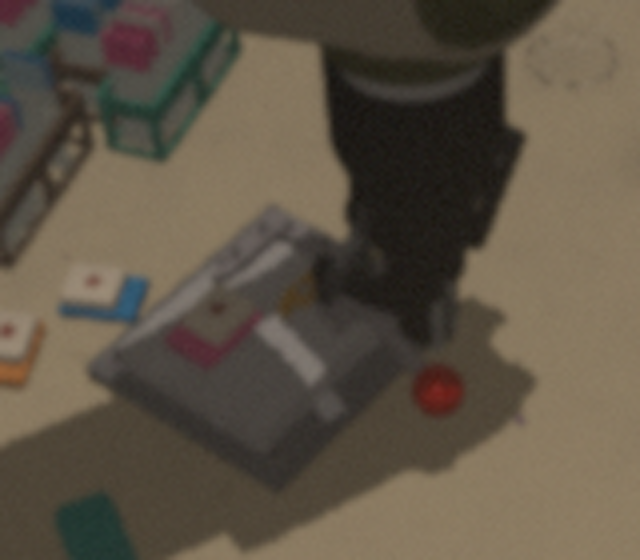

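The scene shows the lever swung back right of the clamp with its knob at full-frame (299.5,267.5), and the pink block still in place. Next I measure the lever angle.

```bash
python3 - <<'E'
from h import *
c=cam("scene"); 
for z in(.053,.058):
    q=RC.T@(ray(c,[299.1,267.1],z)[0][:2]-TC)*1e3; d=q-[5,-38]; print(q,np.hypot(*d),np.degrees(np.arctan2(d[1],d[0])))
here()
E
```

```text
[ -26.63838368 -129.00647003] 96.34918218709967 -109.1699985845228
[ -29.87591216 -131.7472638 ] 100.02439062393968 -110.40623722141098
t 5.325 clamp [   2.9 -100.7] z 45.6 xaz-des 0.46 tilt 0.04 F [ 2.5 -0.6  2. ] gap 0.0 j [-0.45  0.58  1.55 -0.    1.01 -0.27]
```

Request:
{"name": "arm_command", "arguments": {"motion": [[0,0,-0.3,0,0,0,0],[0,0,-0.2,0,0,0,0],[0,0,0,0,0,0,0],[0,0.3,1.5,0,0,0,0],[0,0,0,-5,0,0,0]]}}

```text
time_s: 5.95
tool_pos: [0.5438, -0.1239, 0.0928]
eef_rot: [-2.403, -2.01, 0.008]
wrist_force: [0.7, -0.0, -0.3]
finger_gap: 0.0001
```

Request:
{"name": "arm_command", "arguments": {"motion": [[0,0,0,-3,0,0,0],[0,3.5,-3.5,0,0,0,0],[0,3.5,-3.5,0,0,0,0],[0,2.7,-3,0,0,0,0],[0,0,0,0,0,0,0]]}}

```text
time_s: 6.58
tool_pos: [0.462, -0.0097, 0.1254]
eef_rot: [-2.405, -2.016, 0.004]
wrist_force: [-0.4, 0.2, -0.3]
finger_gap: -0.0001
```

```bash
python3 - <<'E'
from h import *
plan([(-92,0,120),(-92,0,31)])
c=cam("top"); f=c["frame"][185:290,220:320]; cv2.imwrite("pics/t2.png",cv2.resize(f,None,fx=5,fy=5,interpolation=cv2.INTER_CUBIC))
E
```

```text
t 6.575 clamp [-90.6   0. ] z 125.4 xaz-des 0.6 tilt 0.22 F [-0.4  0.2 -0.3] gap -0.0001 j [-0.28  0.35  1.7  -0.    1.1  -0.1 ]
(-92, 0, 120) tool cm [ 0.   -0.14  0.54]
(-92, 0, 31) tool cm [0.   0.03 8.9 ]
```

View pics/t2.png

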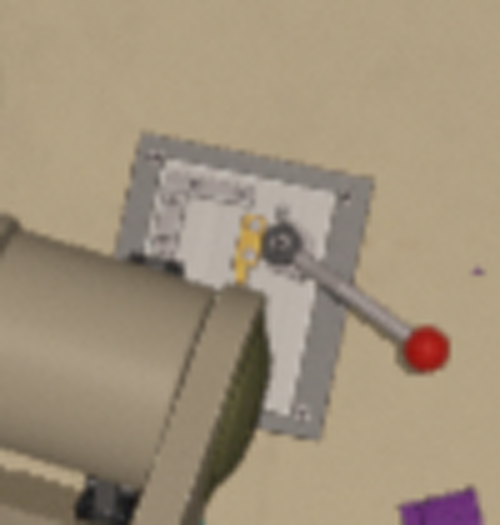

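The lever is fully open (hub (282,243), knob (425,349), about −115° in the clamp frame). I'll go down and push.

Request:
{"name": "arm_command", "arguments": {"motion": [[0,0,-0.15,3.5,0,0,0],[0,0,0,3.5,0,0,0],[0,0,0,2,0,0,0],[0,0,0,0.4,0,0,0],[0,0,0,0,0,0,0]]}}

```text
time_s: 7.25
tool_pos: [0.4635, -0.0118, 0.0318]
eef_rot: [2.411, 2.014, -0.0]
wrist_force: [0.1, 0.3, 1.1]
finger_gap: -0.0001
```

Request:
{"name": "arm_command", "arguments": {"motion": [[0,0,0.4,0,0,0,0],[0,0,0.4,0,0,0,0],[0,0,0.4,0,0,0,0],[0,0,0.4,0,0,0,0],[0,0,0.4,0,0,0,0]]}}

```text
time_s: 7.88
tool_pos: [0.4831, -0.0149, 0.0316]
eef_rot: [2.41, 2.015, 0.0]
wrist_force: [0.1, -0.9, 0.6]
finger_gap: 0.0001
```

```bash
python3 - <<'E'
from h import *
here()
c=cam("scene"); f=c["frame"][200:310,200:330]; cv2.imwrite("pics/s2.png",cv2.resize(f,None,fx=5,fy=5,interpolation=cv2.INTER_CUBIC))
E
```

```text
t 7.875 clamp [-68.9  -1.1] z 31.6 xaz-des 0.46 tilt 0.0 F [ 0.1 -0.9  0.6] gap 0.0001 j [-0.28  0.52  1.75 -0.    0.86 -0.1 ]
```

View pics/s2.png

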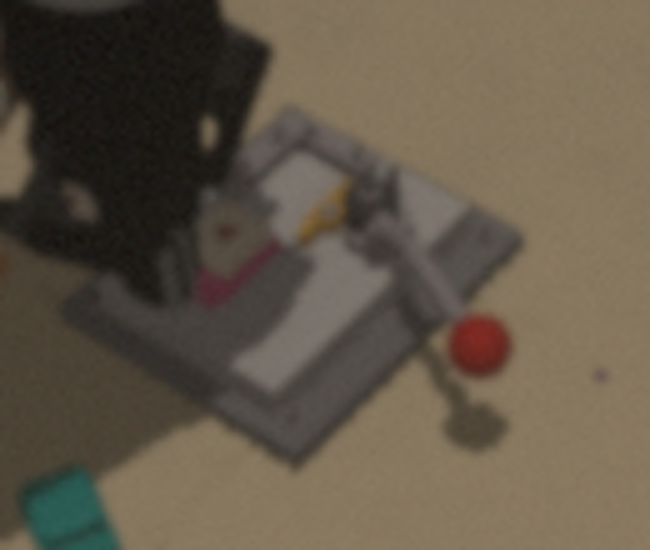

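The finger sits at or just behind the block's near end, with the lever open (knob about (480,345)). I'll keep pushing and watch the force.

Request:
{"name": "arm_command", "arguments": {"motion": [[0,0.1,0.4,0.1,0,0,0],[0,0,0.4,0,0,0,0],[0,0,0.4,0,0,0,0],[0,0,0.4,0,0,0,0],[0,0,0.4,0,0,0,0]]}}

```text
time_s: 8.55
tool_pos: [0.5029, -0.0175, 0.0306]
eef_rot: [2.41, 2.015, -0.0]
wrist_force: [0.0, 0.5, 0.1]
finger_gap: 0.0001
```

Request:
{"name": "arm_command", "arguments": {"motion": [[0,0,0.3,0,0,0,0],[0,0,0.3,0,0,0,0],[0,0,0.3,0,0,0,0],[0,0,0.2,0,0,0,0],[0,0,0,0,0,0,0]]}}

```text
time_s: 9.18
tool_pos: [0.5136, -0.0194, 0.0306]
eef_rot: [2.41, 2.015, 0.0]
wrist_force: [0.5, -1.1, -0.2]
finger_gap: 0.0001
```

```bash
python3 - <<'E'
from h import *
here()
c=cam("scene"); f=c["frame"][200:310,200:330]; cv2.imwrite("pics/s3.png",cv2.resize(f,None,fx=5,fy=5,interpolation=cv2.INTER_CUBIC))
E
```

```text
t 9.175 clamp [-38.1   0.1] z 30.6 xaz-des 0.45 tilt 0.0 F [ 0.5 -1.1 -0.2] gap 0.0001 j [-0.27  0.56  1.67  0.    0.91 -0.09]
```

View pics/s3.png

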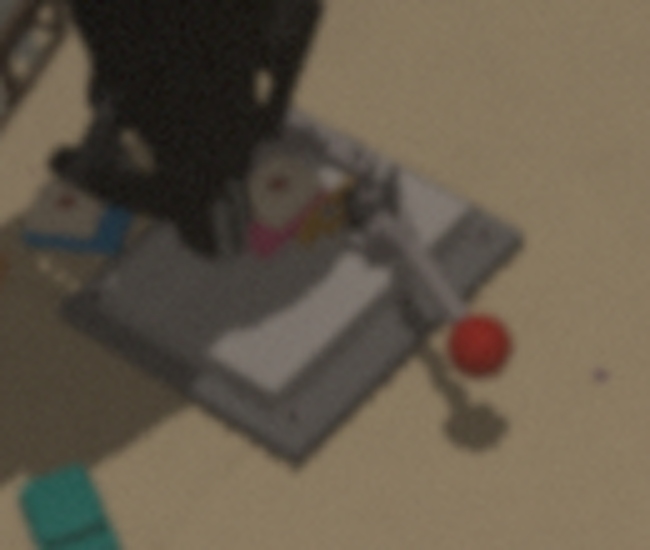

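The block is in the channel with a small gap left to the stop. I'll continue slowly until the force rises.

Request:
{"name": "arm_command", "arguments": {"motion": [[0,0,0.15,0,0,0,0],[0,0,0.15,0,0,0,0],[0,0,0.15,0,0,0,0],[0,0,0,0,0,0,0]]}}

```text
time_s: 9.72
tool_pos: [0.518, -0.0202, 0.0306]
eef_rot: [2.41, 2.015, 0.0]
wrist_force: [0.2, -0.3, -0.8]
finger_gap: 0.0001
```

Request:
{"name": "arm_command", "arguments": {"motion": [[0,0,0.15,0,0,0,0],[0,0,0.15,0,0,0,0],[0,0,0,0,0,0,0]]}}

```text
time_s: 10.1
tool_pos: [0.521, -0.0207, 0.0306]
eef_rot: [2.41, 2.015, 0.0]
wrist_force: [-0.0, -0.5, -0.2]
finger_gap: 0.0003
```

Request:
{"name": "arm_command", "arguments": {"motion": [[0,0,0.1,0,0,0,0],[0,0,0.1,0,0,0,0],[0,0,0,0,0,0,0]]}}

```text
time_s: 10.48
tool_pos: [0.5229, -0.021, 0.0306]
eef_rot: [2.41, 2.015, 0.0]
wrist_force: [-0.0, 0.4, -0.5]
finger_gap: -0.0002
```

Request:
{"name": "arm_command", "arguments": {"motion": [[0,0,0.1,0,0,0,0],[0,0,0.1,0,0,0,0],[0,0,0,0,0,0,0]]}}

```text
time_s: 10.85
tool_pos: [0.5249, -0.0214, 0.0306]
eef_rot: [2.41, 2.015, 0.0]
wrist_force: [-0.6, 0.8, -0.1]
finger_gap: -0.0002
```

Request:
{"name": "arm_command", "arguments": {"motion": [[0,0,0.1,0,0,0,0],[0,0,0.1,0,0,0,0],[0,0,0,0,0,0,0]]}}

```text
time_s: 11.22
tool_pos: [0.5266, -0.0217, 0.0306]
eef_rot: [-2.41, -2.015, 0.0]
wrist_force: [-0.6, 1.1, -0.3]
finger_gap: 0.0003
```

```bash
python3 - <<'E'
from h import *
here()
c=cam("scene"); f=c["frame"][200:290,220:320]; cv2.imwrite("pics/s4.png",np.clip(cv2.resize(f,None,fx=6,fy=6,interpolation=cv2.INTER_CUBIC)*1.6,0,255))
E
```

```text
t 11.225 clamp [-24.8   0.2] z 30.6 xaz-des 0.45 tilt 0.03 F [-0.6  1.1 -0.3] gap 0.0003 j [-0.27  0.58  1.63  0.    0.93 -0.09][ WARN:0@1.348] global loadsave.cpp:1063 imwrite_ Unsupported depth image for selected encoder is fallbacked to CV_8U.
```

View pics/s4.png

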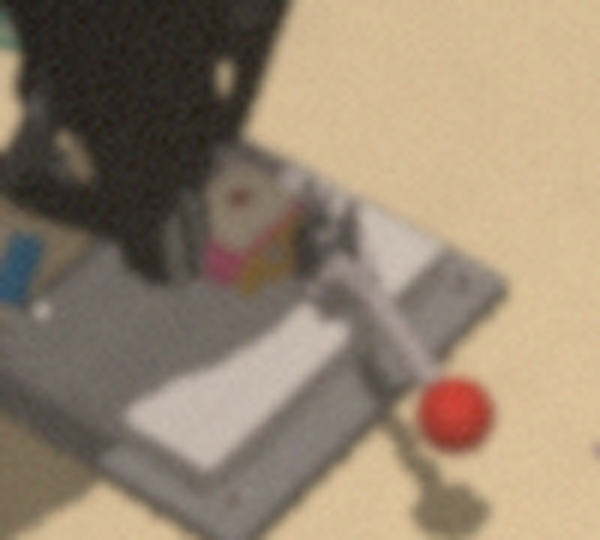

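The cassette lies squarely between fence and jaw, close to the stop. I'll keep inching forward until contact force appears.

Request:
{"name": "arm_command", "arguments": {"motion": [[0,0,0.1,0,0,0,0],[0,0,0.1,0,0,0,0],[0,0,0,0,0,0,0]]}}

```text
time_s: 11.65
tool_pos: [0.527, -0.0217, 0.0305]
eef_rot: [-2.407, -2.013, 0.004]
wrist_force: [-7.9, 1.9, 6.2]
finger_gap: 0.0001
```

Request:
{"name": "arm_command", "arguments": {"motion": [[0,0,0.1,0,0,0,0],[0,0,0,0,0,0,0]]}}

```text
time_s: 11.9
tool_pos: [0.5271, -0.0216, 0.0304]
eef_rot: [-2.406, -2.012, 0.006]
wrist_force: [-11.3, 1.2, 8.3]
finger_gap: -0.0001
```

Firm contact with 11 N. I'll back off, lift, and check the block position while planning the closing arc.

Request:
{"name": "arm_command", "arguments": {"motion": [[0,0,0,0,0,0,0],[0,0,-0.5,0,0,0,0],[0,0,-1.5,0,0,0,0],[0,0,-3.5,-3,0,0,0],[0,-3,-3,-4,0,0,0]]}}

```text
time_s: 12.52
tool_pos: [0.4398, -0.036, 0.1009]
eef_rot: [-2.407, -2.017, 0.0]
wrist_force: [0.3, -0.5, 0.5]
finger_gap: -0.0
```

Request:
{"name": "arm_command", "arguments": {"motion": [[0,-5,1,0,0,0,0],[0,-4,1,0,0,0,0],[0,0,0,0,0,0,0]]}}

```text
time_s: 12.9
tool_pos: [0.4452, -0.1315, 0.1009]
eef_rot: [2.412, 2.009, 0.001]
wrist_force: [-0.8, -0.2, -0.4]
finger_gap: 0.0
```

```bash
python3 - <<'E'
from h import *
s,R,p=here(); c0=RC.T@(p[:2]-TC)*1e3
L=[]
for th in (135,118,108,98,88,78,68,58,48,38,28,20,14,10):
    a=np.radians(th); d=np.array([np.cos(a),-np.sin(a)]); n=np.array([np.sin(a),np.cos(a)])
    q=np.array([5,-38])+60*d-n*(5.4*abs(n[0])+11*abs(n[1])+4.5); print(th,q.round(1),"tool xy cm",((q-c0)[::-1]/10).round(2)); c0=q
for n in("top","scene"):
    c=cam(n); f=c["frame"]; cv2.imwrite(f"pics/{n}5.png",f)
    hsv=cv2.cvtColor(f,cv2.COLOR_BGR2HSV); x0,y0,x1,y1=(235,215,285,275) if n=="top" else (230,210,300,270)
    H,S,V=[hsv[y0:y1,x0:x1,i].astype(int) for i in range(3)]
    m=(H>155)&(S>60); k,l,st,ce=cv2.connectedComponentsWithStats(m.astype(np.uint8))
    for i in range(1,k):
        if st[i,4]>8:
            ys,xs=np.where(l==i); P=(ray(c,np.c_[xs+x0,ys+y0],.034)[:,:2]-TC)@RC*1e3; print(n,st[i],"min",P.min(0).round(1),"max",P.max(0).round(1))
a=cv2.imread("pics/top5.png")[190:285,225:310];b=cv2.imread("pics/scene5.png")[200:290,230:320]
im=np.zeros((520,800,3),np.uint8);A=cv2.resize(a,(465,520),interpolation=2);im[:,:465]=A;im[:335,465:]=cv2.convertScaleAbs(cv2.resize(b,(335,335),interpolation=2),alpha=1.5);cv2.imwrite("pics/c5.png",im)
E
```

```text
t 12.9 clamp [ -84.6 -122.8] z 100.9 xaz-des 0.25 tilt 0.15 F [-0.8 -0.2 -0.4] gap 0.0 j [-0.54  0.38  1.73 -0.    1.02 -0.36]
135 [-48.8 -69. ] tool xy cm [5.37 3.58]
118 [-35.9 -84.2] tool xy cm [-1.52  1.29]
108 [-25.9 -91. ] tool xy cm [-0.68  1.  ]
98 [-14.6 -95.8] tool xy cm [-0.48  1.13]
88 [ -3.2 -98.3] tool xy cm [-0.25  1.14]
78 [  5.7 -99.2] tool xy cm [-0.09  0.88]
68 [ 14.8 -98.7] tool xy cm [0.05 0.92]
58 [ 24.2 -96.8] tool xy cm [0.2  0.93]
48 [ 33.4 -93.2] tool xy cm [0.36 0.92]
38 [ 42.1 -87.9] tool xy cm [0.53 0.88]
28 [ 50.1 -81. ] tool xy cm [0.7 0.8]
20 [ 55.7 -74.2] tool xy cm [0.68 0.56]
14 [ 59.2 -68.5] tool xy cm [0.57 0.36]
10 [ 61.3 -64.4] tool xy cm [0.41 0.2 ]
top [20 20 11  6 46] min [-18.1 -12.9] max [-7.5 14.4]
```

View pics/c5.png

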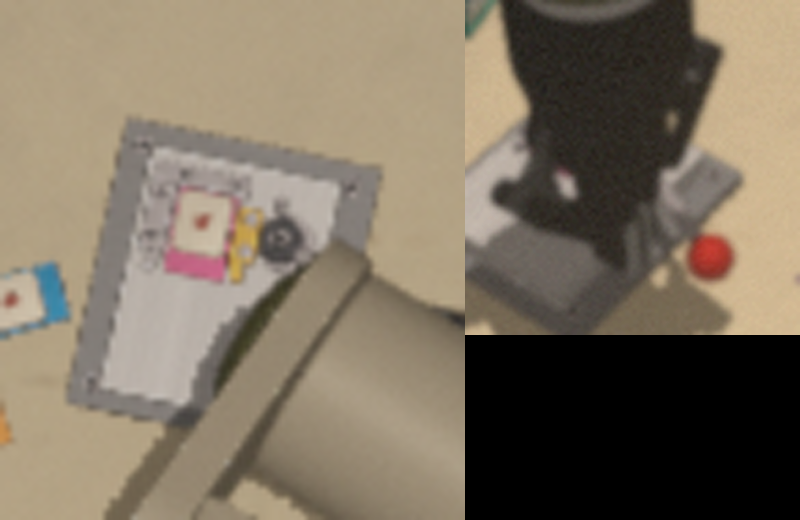

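The top view shows the cassette's near edge at crop (165–225, 255–280). That is clamp x ≈ −18 to −19, so it is fully home and square, with the lever still open. Now I close it.

Request:
{"name": "arm_command", "arguments": {"motion": [[0,4.5,3.4,0,0,0,0],[0,0,0,3,0,0,0],[0,0,0,2.5,0,0,0],[0,0,0,0,0,0,0]]}}

```text
time_s: 13.5
tool_pos: [0.4851, -0.0892, 0.0445]
eef_rot: [-2.406, -2.015, 0.002]
wrist_force: [0.6, -0.1, 0.3]
finger_gap: -0.0001
```

Request:
{"name": "arm_command", "arguments": {"motion": [[0,-0.7,0.8,0,0,0,0],[0,-0.6,0.8,0,0,0,0],[0,-0.4,0.6,0,0,0,0],[0,-0.3,0.6,0,0,0,0],[0,-0.2,0.6,0,0,0,0]]}}

```text
time_s: 14.12
tool_pos: [0.5157, -0.1184, 0.0458]
eef_rot: [-2.41, -2.015, 0.0]
wrist_force: [-2.1, 5.1, 4.4]
finger_gap: 0.0002
```

```bash
python3 - <<'E'
from h import *
here()
E
```

```text
t 14.125 clamp [-17.7 -96.8] z 45.8 xaz-des 0.45 tilt 0.02 F [-2.1  5.1  4.4] gap 0.0002 j [-0.45  0.56  1.61  0.    0.97 -0.27]
```

Request:
{"name": "arm_command", "arguments": {"motion": [[0,-0.1,0.6,0,0,0,0],[0,-0.1,0.6,0,0,0,0],[0,0,0.6,0,0,0,0],[0,0,0.6,0,0,0,0],[0,0,0.6,0,0,0,0]]}}

```text
time_s: 14.75
tool_pos: [0.5443, -0.1255, 0.0452]
eef_rot: [-2.409, -2.014, 0.002]
wrist_force: [-4.0, 3.4, 0.7]
finger_gap: 0.0
```

Request:
{"name": "arm_command", "arguments": {"motion": [[0,0.1,0.6,0,0,0,0],[0,0.15,0.6,0,0,0,0],[0,0.2,0.6,0,0,0,0],[0,0.2,0.5,0,0,0,0],[0,0.3,0.5,0,0,0,0]]}}

```text
time_s: 15.38
tool_pos: [0.5741, -0.1213, 0.0454]
eef_rot: [-2.41, -2.015, 0.001]
wrist_force: [-5.2, -0.6, -0.4]
finger_gap: -0.0002
```

```bash
python3 - <<'E'
from h import *
here()
E
```

```text
t 15.375 clamp [ 40.2 -88.9] z 45.4 xaz-des 0.44 tilt 0.03 F [-5.2 -0.6 -0.4] gap -0.0002 j [-0.41  0.63  1.44 -0.    1.07 -0.23]
```

Request:
{"name": "arm_command", "arguments": {"motion": [[0,0.35,0.5,0,0,0,0],[0,0.4,0.45,0,0,0,0],[0,0.45,0.4,0,0,0,0],[0,0.5,0.4,0,0,0,0],[0,0.5,0.3,0,0,0,0]]}}

```text
time_s: 16.0
tool_pos: [0.5975, -0.1043, 0.0452]
eef_rot: [2.409, 2.015, -0.005]
wrist_force: [-16.8, -20.0, -0.1]
finger_gap: 0.0001
```

```bash
python3 - <<'E'
from h import *
here()
E
```

```text
t 16.0 clamp [ 60.1 -67.8] z 45.2 xaz-des 0.48 tilt 0.2 F [-16.8 -20.   -0.1] gap 0.0001 j [-0.37  0.66  1.38 -0.    1.1  -0.19]
```

Request:
{"name": "arm_command", "arguments": {"motion": [[0,0.2,0,0,0,0,0],[0,0.2,0,0,0,0,0],[0,0,0,0,0,0,0]]}}

```text
time_s: 16.38
tool_pos: [0.5973, -0.104, 0.0453]
eef_rot: [2.408, 2.012, -0.013]
wrist_force: [-13.7, -24.8, -0.6]
finger_gap: 0.0001
```

```bash
python3 - <<'E'
from h import *
here()
E
```

```text
t 16.375 clamp [ 59.9 -67.6] z 45.3 xaz-des 0.42 tilt 0.5 F [-13.7 -24.8  -0.6] gap 0.0001 j [-0.36  0.66  1.38 -0.01  1.1  -0.18]
```

Request:
{"name": "arm_command", "arguments": {"motion": [[0,-1,0,0,0,0,0],[0,-2.5,0,0,0,0,0],[0,0,0,-5,0,0,0],[0,0,0,-5.5,0,0,0],[0,-5,-5,0,0,0,0]]}}

```text
time_s: 17.0
tool_pos: [0.5454, -0.1697, 0.1553]
eef_rot: [2.396, 2.012, 0.009]
wrist_force: [-0.2, -1.7, -0.2]
finger_gap: 0.0004
```

Request:
{"name": "arm_command", "arguments": {"motion": [[0,-5,-6,0,0,0,0],[0,-5,-6,0,0,0,0],[0,-5,-2,0,0,0,0],[0,0,0,0,0,0,0]]}}

```text
time_s: 17.5
tool_pos: [0.4034, -0.2799, 0.1514]
eef_rot: [2.412, 2.007, 0.001]
wrist_force: [0.4, 0.3, -0.6]
finger_gap: 0.0003
```

```bash
python3 - <<'E'
from h import *
here()
for n in("top","scene"):
    c=cam(n); f=c["frame"]; cv2.imwrite(f"pics/{n}6.png",f)
    hsv=cv2.cvtColor(f,cv2.COLOR_BGR2HSV); x0,y0,x1,y1=(235,185,310,275) if n=="top" else (230,200,330,280)
    H,S,V=[hsv[y0:y1,x0:x1,i].astype(int) for i in range(3)]
    for nm,m in(("pink",(H>155)&(H<175)&(S>60)&(S<170)),("red",((H<8)|(H>174))&(S>170))):
      k,l,st,ce=cv2.connectedComponentsWithStats(m.astype(np.uint8))
      for i in range(1,k):
        if st[i,4]>8:
            ys,xs=np.where(l==i); P=(ray(c,np.c_[xs+x0,ys+y0],.034 if nm=="pink" else .056)[:,:2]-TC)@RC*1e3; print(n,nm,st[i],"min",P.min(0).round(1),"max",P.max(0).round(1)); d=P.mean(0)-[5,-38]
            if nm=="red": print(ce[i]+[x0,y0],"theta",np.degrees(np.arctan2(d[1],d[0])))
a=cv2.imread("pics/top6.png")[190:285,225:310];b=cv2.imread("pics/scene6.png")[200:290,230:320]
im=np.zeros((520,800,3),np.uint8);A=cv2.resize(a,(465,520),interpolation=2);im[:,:465]=A;im[:335,465:]=cv2.convertScaleAbs(cv2.resize(b,(335,335),interpolation=2),alpha=1.5);cv2.imwrite("pics/c6.png",im)
E
```

```text
t 17.5 clamp [ -98.2 -276.3] z 151.4 xaz-des 0.18 tilt 0.22 F [ 0.4  0.3 -0.6] gap 0.0003 j [-0.85  0.36  1.59  0.    1.19 -0.67]
top pink [19 50 11  6 41] min [-18.1 -10.4] max [-8.  16.4]
top red [51 12  9  8 53] min [ 85.5 -66.4] max [104.2 -45.9]
[290.11320755 200.32075472] theta -11.511767870912005
scene pink [17 37 11  9 49] min [-20.6 -16.4] max [-10.5   9.1]
```

View pics/c6.png

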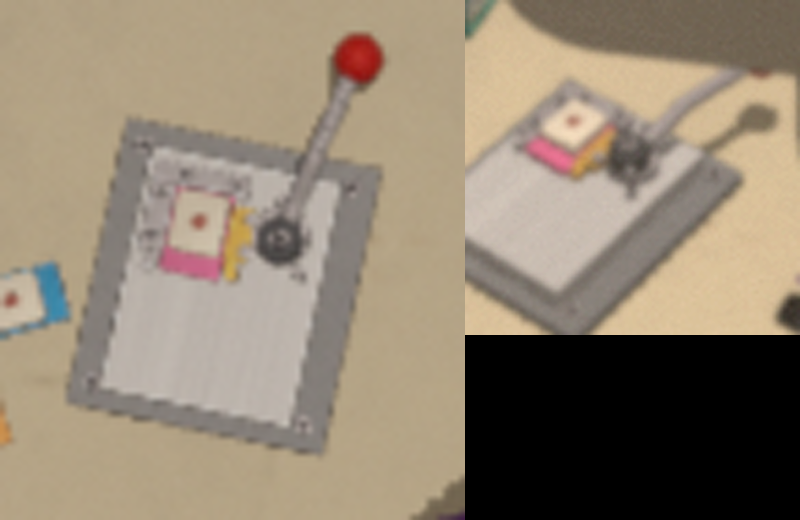

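The lever is at the closed stop (about −11.5°; the stop is at −12°). The cassette is against the fence with the jaw on it and its near end still at x ≈ −18 to −19. The arm is clear, so I'm handing in.

```bash
python3 -c "
from h import *
print(workorder.hand_in())"
```

```text
the job is handed in; nothing more can be done
None
```

The pink cassette is clamped and the job is handed in at 17.5 s of the 64 s allowed; the hand-in reports no verdict. I swung the lever fully open, pushed the cassette along the bed until it met the end stop at about 11 N, then swung the lever back to its closed stop with about 28 N on the tool.

What the last checks showed:
- **Lever:** it stands at about −11.5° in the clamp frame, against a closed stop at −12°. That is about 1.8 rad.
- **Cassette:** its near end is at clamp x ≈ −18 to −19 mm, where fully home is −19. It looks square, flat and against the fence, with the jaw touching it.
- **Robot:** it is clear of everything, with wrist force at noise level.
- **Jaw force:** I could not measure this. I infer the grip from the rise in push force near the stop and from the cassette having moved over to the fence.
- **Bystanders:** the blue block looks unmoved in the last pictures. I did not measure any of the bystanders, but the arm's path stayed clear of all of them.

Two readings disagreed along the way:
- **Clamp position:** the first scene-view fit differed from the top view by about 8 mm. I had probably taken the plate's bottom edges for its top ones, so I used the top view.
- **Finger thickness:** the shut fingers are thinner along the push (about 11 mm) than I first assumed (29 mm).

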